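Open the child-resistant reagent bottle

TASK

Open the clamped white bottle: press its grey child-resistant winged cap down, turn it anticlockwise past the ratchet while pressed, and lift it off. Then set the cap down (do not drop it) in the steel tray, wing upwards, and let go. Do not force the cap, and leave the beaker, the amber bottle and the carton where they stand.

Things in the scene. Friction and masses are not known exactly. Their poses are not given: they have to be found in the camera images.
- bottle: White plastic bottle, 90 mm in diameter, held by a steel band in a fixed grey stand with a 130 x 130 x 12 mm foot; it cannot move. Origin: centre of the stand's underside on the bench, z up along the bottle's axis. A clamp post 75 mm high stands at its +x side. The shoulder ends 122 mm above the bench; the neck is 48 mm in diameter.
- bottle_mouth (a point): Centre of the bottle's rim, 165 mm above the bench, hidden inside the cap at the start; axes as the bottle's. The skirt of the cap is clear of it after a lift of 25 mm.
- cap: Loose grey child-resistant cap, ribbed skirt, 75 mm in diameter, 0.07 to 0.12 kg. Origin: centre of the skirt's lower edge; z up. Flat round top 33 mm, top of the wing 59 mm above the origin. At the start it is locked on the bottle, its x axis along the bottle's x axis, its origin 148 mm above the bench. Off the bottle it stands flat on its skirt.
- cap_disc (a point): Centre of the cap's flat top, at the wing's foot, 33 mm above the cap's origin, 181 mm above the bench when locked. A spring pushes the cap up with about 5 N, 0.7 N more per mm pressed; travel ends at about 9 mm (12 N). Press it down at least 5 mm (6 to 7 is good) and keep it down while turning; unpressed, teeth stop it from turning and lugs hold it on.
- cap_wing (a point): Centre of the wing, the straight bar grip on the cap: 60 mm long along the cap's x, 16 mm thick along y, 26 mm tall; this point is 13 mm above the flat top. Pressed and turned anticlockwise seen from above, the cap is past the ratchet after about 0.6 rad and meets an end stop at about 1.5 rad (aim for 1.0). Let up there, it rises 5 mm and lifts straight off.
- tray: Fixed square steel tray, 180 x 180 mm outside, walls 5 mm thick and 16 mm high, floor 5 mm thick, empty. Origin: centre of its underside on the bench, z up.
- beaker: Loose empty clear beaker, 72 mm in diameter, 90 mm tall, upright; origin at the centre of its underside. To be left alone.
- reagent: Loose amber bottle with a black screw cap and label, 68 mm in diameter, 140 mm tall, upright; origin at the centre of its underside. To be left alone.
- carton: Loose closed cardboard carton, 90 x 120 x 70 mm; origin at the centre of its underside. To be left alone.

How it is judged:
By the outcome, as a careful person would: the job done as asked, in the order asked, and still so for the second after the job is handed in, with the robot touching nothing.
It also fails if it takes over 48 s, if anything falls off the work surface, if the arm or the gripper's body presses on something with over 40 N, if the wrist force passes 120 N, or if a joint passes its speed limit or range.

ROBOT

A 6-joint arm with a two-finger parallel gripper is mounted at the origin on the work surface. World frame = base frame: x ahead of the robot, y to its left, z up, the work surface at z = 0. Lengths are in m, angles in rad, forces in N, time in s.
With the tool pointing down it reaches from about 0.325 to 0.9 m from the base axis. Payload 6.1 kg.
Tool frame: the origin (TCP) lies midway between the tips of the shut fingers; the grasp point (between the pads) lies 19 mm behind it; z points along the fingers, y is the line along which they close (so a half turn about z gives the same grasp; the last joint's range is limited). The gripper opens to 85 mm and grips with 20 to 120 N. Pads are 22 mm wide; open, the fingers measure 114 mm over their backs; the gripper's body (76 mm by 85 mm) begins 54 mm behind the grasp point. The pads swing forward as they close: fully open they stand 13 mm farther back than shut.
Start: joints at [1.127, 0.22, 1.526, -0, 1.395, -0.126], TCP at [0.195, 0.594, 0.231] pointing down, gripper open.
Joint ranges: [-2.98, 2.98], [-0.91, 2.08], [0.09, 2.57], [-1.24, 4.39], [0.2, 2.65], [-2.68, 2.68]. Speed limits (rad/s): [2.57, 2.57, 3.01, 3.14, 3.14, 3.14].

INTERFACE

Orientations are given as a unit quaternion [x, y, z, w].
In Python, from bench import r gives the robot as it stands. The module is installed in compiled form; this text tells all that it offers.
- The arm moves only by the shell command python3 -m pendant 'ROWS' [FORCE]. ROWS is text: rows parted by semicolons, each of 7 numbers parted by spaces: the shift along the world's x, y, z in mm, then the turn, a rotation vector about the world's x, y, z in degrees, then the finger opening in mm, from 0 to 85.4. A call has 1 to 12 rows; each row shifts and turns the commanded pose from where the row before left it; what a row does not reach is not made up. A row lasts 1/12 s, in which the tool goes at most 41.7 mm and 7.16 degrees, less where a joint would pass 70% of its speed; a pose out of reach is approached as far as the arm can. A call with a gripper value outside its range is refused whole. The fingers move at their own pace and stop on an object; FORCE is the grip in N (left out, the last holds). Time passes only in rows, so rows that do not move let the fingers close. It gives the time, the measured TCP pose, the force, the opening and the grip force at its end, in the units of the state.
- r.get_obs(): the state, without advancing time (a new reading comes with each control period).
- r.get_image(name): name is "scene" or "top" or "wrist"; returns the picture (400x640x3 uint8, red, green, blue); there is no depth.
- r.calibration(name): a dict with "fx", "fy", "cx", "cy" (pixels), "R" (3x3) and "t" (3): a world point X has camera coordinates R X + t. Camera axes: x right, y down, z forward; pixel columns grow to the right and rows downward; lengths in m; the calibration is good to about 2 mm. A picture is of the moment at which its call begins: read the wrist's pose just before it. calibration takes no time and is no camera call; for the wrist camera it gives the pose at the moment of the call.
- r.sign_off(): hands the job in; it is judged then, once.
The state is a dict: "time": time; "qpos": joint angles; "qvel": joint speeds; "joint_efforts": joint torques, N m; "ee_pos": TCP position; "tcp_rot": TCP orientation; "force": force on the tool from outside, world axes, zero at the start; "ft_torque": the same for the moment, N m; "opening": opening from 0.0 (shut) to 1.0 (fully open); "grasp_force": force on a finger pad.
Only numpy, scipy, OpenCV 4.12 (cv2) and the standard library are available. Lean on these libraries where they do the work, as an engineer would, in place of code of your own. Each camera call takes 0.05 s, during which the arm holds its last target. There are 200 camera calls.

## Working session

There is one attempt and no reset: what is moved stays moved. The work goes in short steps, Python scripts to look and compute and a shell command to move; the robot and the scene stay as the last step left them, time stands still between calls to the robot, and variables do not carry over. Pictures are saved under pics/ and viewed, at most 10 in all, crops included, and the job is handed in when it is done.

```bash
mkdir -p pics
python3 - <<'E'
from bench import r
import cv2
for n in("scene","top"):
    cv2.imwrite(f"pics/{n}0.png",r.get_image(n)[:,:,::-1])
    c=r.calibration(n);print(n,c)
o=r.get_obs();print(o['ee_pos'],o['tcp_rot'],o['time'])
E
```

```text
scene {'fx': 385.0374523000521, 'fy': 385.0374523000521, 'cx': 325.18423947262676, 'cy': 198.732014451771, 'R': array([[ 0.74911575,  0.66209891, -0.02122789],
       [ 0.36694222, -0.44142115, -0.81884111],
       [-0.55152425,  0.60561736, -0.57362759]]), 't': array([-0.4463557 , -0.0885535 ,  1.45679758])}
top {'fx': 369.1050738933213, 'fy': 369.1050738933213, 'cx': 321.4990488657504, 'cy': 203.3500723535164, 'R': array([[ 0.01996623, -0.99978015, -0.00640394],
       [-0.99636232, -0.01936641, -0.08298838],
       [ 0.08284611,  0.00803761, -0.99652994]]), 't': array([-0.02452875,  0.63284776,  1.06544956])}
[0.19506872 0.59320698 0.23029767] [ 1.58242331e-01  9.87399916e-01 -8.38829497e-04 -2.58993041e-04] 0.1
```

View pics/scene0.png

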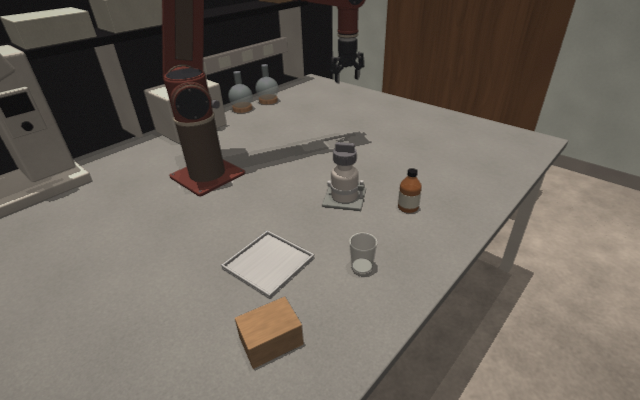

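View pics/top0.png

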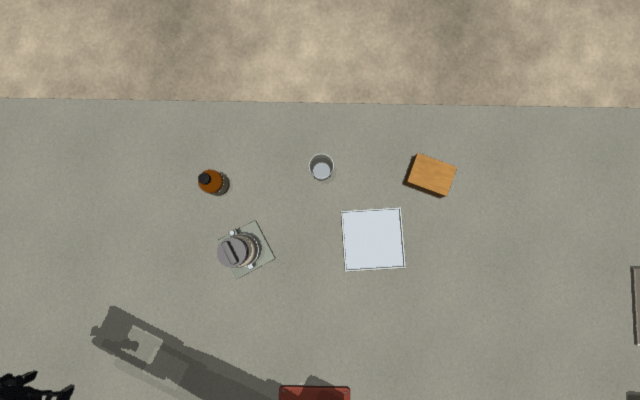

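The scene view shows the bottle at about (345,170) and the tray at about (268,263). In the top view the cap is at (234,251), the tray at (373,239), the beaker at (321,167), the amber bottle at (211,181) and the carton at (431,174). I'll zoom in on the cap next.

```bash
cat > h.py <<'E'
import numpy as np
from bench import r
def px(n,u,v,z,c=None):
    c=c or r.calibration(n)
    d=c['R'].T@np.array([(u-c['cx'])/c['fx'],(v-c['cy'])/c['fy'],1]); o=-c['R'].T@c['t']
    return o+d*(z-o[2])/d[2]
E
python3 - <<'E'
from h import *
import cv2
a=cv2.imread("pics/top0.png")[205:295,195:295];b=cv2.imread("pics/scene0.png")[130:220,305:395]
cv2.imwrite("pics/crop.png",np.hstack([cv2.resize(x,(396,396) if 0 else (400,400*x.shape[0]//x.shape[1]))[:360] for x in(a,cv2.resize(b,(100,90)))]))
print("cap",px("top",234,251,.19),"tray",px("top",373,239,.016))
for p in[(341,211),(401,207),(405,269),(345,271)]:print(px("top",*p,.016))
for p in[(257,221),(275,259),(239,277)]:print("foot",px("top",*p,.012))
E
```

```text
cap [0.49635277 0.20203016 0.19      ] tray [ 0.53118844 -0.1664522   0.016     ]
[ 0.61232183 -0.07051972  0.016     ]
[ 0.62775263 -0.24897396  0.016     ]
[ 0.44533994 -0.26109335  0.016     ]
[ 0.43590439 -0.08502442  0.016     ]
foot [0.57774001 0.17967714 0.012     ]
foot [0.46636877 0.12244083 0.012     ]
foot [0.41157197 0.22715795 0.012     ]
```

View pics/crop.png

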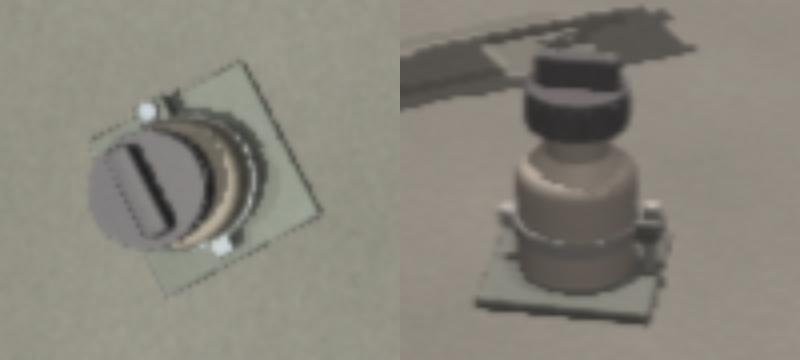

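The wing runs along about (227,242)–(236,262), which is a world yaw of about 22–27°. The foot edges give 27°. I'll turn the tool −135° to keep joint 6 in range, and go above the cap.

```bash
A='15 -19.5 4 0 0 -6.75 85'; python3 -m pendant '15 -19.5 4 0 0 -6.75 85;15 -19.5 4 0 0 -6.75 85;15 -19.5 4 0 0 -6.75 85;15 -19.5 4 0 0 -6.75 85;15 -19.5 4 0 0 -6.75 85;15 -19.5 4 0 0 -6.75 85;15 -19.5 4 0 0 -6.75 85;15 -19.5 4 0 0 -6.75 85;15 -19.5 4 0 0 -6.75 85;15 -19.5 4 0 0 -6.75 85'
python3 -m pendant '15 -19.5 4 0 0 -6.75 85;15 -19.5 4 0 0 -6.75 85;15 -19.5 4 0 0 -6.75 85;15 -19.5 4 0 0 -6.75 85;15 -19.5 4 0 0 -6.75 85;15 -19.5 4 0 0 -6.75 85;15 -19.5 4 0 0 -6.75 85;15 -19.5 4 0 0 -6.75 85;15 -19.5 4 0 0 -6.75 85;15 -19.5 4 0 0 -6.75 85;0 0 0 0 0 0 85;0 0 0 0 0 0 85'
python3 - <<'E'
from h import *
import cv2,pickle
o=r.get_obs();c=r.calibration("wrist");pickle.dump(c,open("wc.pkl","wb"))
cv2.imwrite("pics/wrist1.png",r.get_image("wrist")[:,:,::-1])
print(o['ee_pos'],o['tcp_rot'],o['qpos'],o['time'],-c['R'].T@c['t'],c)
E
```

```text
time: 0.93
ee_pos: [0.3456, 0.3975, 0.271]
tcp_rot: [0.682, 0.731, -0.0, -0.0]
force: [0.9, 0.1, 0.7]
opening: 0.996
grasp_force: 0.0
time: 1.93
ee_pos: [0.4957, 0.2028, 0.3109]
tcp_rot: [0.973, 0.231, -0.0, -0.0]
force: [-0.2, -0.5, -0.2]
opening: 0.996
grasp_force: 0.0
[0.49566689 0.20279103 0.31092795] [ 9.72927355e-01  2.31110828e-01 -3.66290391e-04 -1.16115984e-04] [ 2.40902184e-01 -3.57719887e-02  1.65271324e+00  2.38098879e-04
  1.52538218e+00  1.34524905e+00] 1.9333 [0.56807444 0.23887422 0.45275675] {'fx': 324.82787028174124, 'fy': 324.82787028174124, 'cx': 319.6622769940978, 'cy': 205.40779096407928, 'R': array([[ 4.49990614e-01, -8.93033177e-01, -4.38990563e-04],
       [-8.47394760e-01, -4.27148898e-01,  3.15382212e-01],
       [-2.81834293e-01, -1.41547037e-01, -9.48964629e-01]]), 't': array([-0.04210681,  0.44062674,  0.62356494])}
```

View pics/wrist1.png

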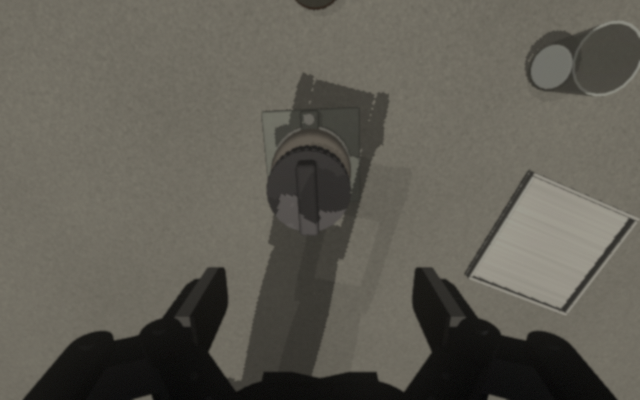

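The wrist view shows the cap disc centred at about (309,192), spanning u 267–351. The wing runs from about (306,162) to (310,234). The tray corners are at (531,172), (635,222), (565,311) and (469,276).

Run:
```python
from h import *
import pickle,cv2
c=pickle.load(open("wc.pkl","rb"))
f=lambda u,v,z:px("wrist",u,v,z,c)[:2].round(4)
print("disc",f(309,192,.181),"L/R",f(267,190,.181),f(351,190,.181),"wing",f(306,162,.207),f(310,234,.207),f(308,198,.207))
print("foot",[f(*p,.012) for p in[(262,112),(359,108)]])
print("top disc",px("top",232.5,252,.181),px("top",231.3,252.5,.207))
t=[f(*p,.016) for p in[(531,172),(635,222),(565,311),(469,276)]];print(t,np.mean(t,0))
im=cv2.imread("pics/wrist1.png");print(im.shape)
cv2.imwrite("pics/w1c.png",cv2.convertScaleAbs(cv2.resize(im[90:250,230:390],(600,600),interpolation=cv2.INTER_CUBIC),alpha=2))
```

```text
disc [0.4942 0.2121] L/R [0.4794 0.2455] [0.5122 0.1804] wing [0.5216 0.2272] [0.4694 0.1982] [0.4964 0.2132]
foot [array([0.518 , 0.2982]), array([0.5794, 0.1875])]
top disc [0.49333072 0.20787638 0.181     ] [0.49343703 0.2043907  0.207     ]
[array([ 0.6117, -0.0631]), array([ 0.6204, -0.2433]), array([ 0.4559, -0.2537]), array([ 0.4396, -0.081 ])] [ 0.5319   -0.160275]
(400, 640, 3)
```

View pics/w1c.png

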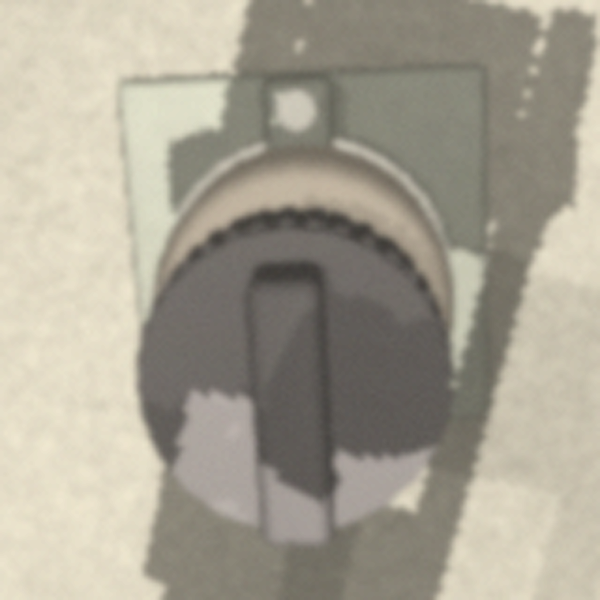

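The crop puts the wing top centre at about (308.1,199.3) and its yaw at about 29°, so the wing is at about (0.495,0.212). I'll descend and grip.

```bash
python3 -m pendant '-1 9 -20 0 0 2 85;0 0 -30 0 0 0 85;0 0 -30 0 0 0 60;0 0 -30 0 0 0 45;0 0 -15 0 0 0 40;0 0 0 0 0 0 40' 20
python3 -m pendant '0 0 0 0 0 0 20;0 0 0 0 0 0 12;0 0 0 0 0 0 10;0 0 0 0 0 0 10;0 0 0 0 0 0 10' 25
python3 -c "
from bench import r;o=r.get_obs();print(o['force'],o['ft_torque'],o['qpos'],o['ee_pos'])"
```

```text
time: 2.48
ee_pos: [0.4902, 0.213, 0.1812]
tcp_rot: [0.968, 0.25, -0.005, -0.0]
force: [0.1, -0.7, -0.4]
opening: 0.472
grasp_force: 0.0
time: 2.9
ee_pos: [0.4948, 0.2134, 0.1878]
tcp_rot: [0.969, 0.249, 0.001, -0.0]
force: [-1.7, 2.6, 2.2]
opening: 0.177
grasp_force: 29.2
[-1.72356723  2.64802719  2.19422936] [0.47484499 0.33207461 0.00678224] [2.60280867e-01 4.85295706e-02 1.79983088e+00 9.33897364e-04
 1.29094127e+00 1.32794584e+00] [0.49484941 0.21343929 0.18784463]
```

```bash
python3 -m pendant '0 0 0 0 0 0 10;0 0 0 0 0 0 10;0 0 -2 0 0 0 10;0 0 -2 0 0 0 10;0 0 0 0 0 0 10;0 0 0 0 0 0 10' 80
python3 -m pendant '0 0 -1.5 0 0 0 10;0 0 -1.5 0 0 0 10;0 0 0 0 0 0 10;0 0 0 0 0 0 10' 80
```

```text
time: 3.4
ee_pos: [0.4953, 0.213, 0.1838]
tcp_rot: [0.969, 0.249, 0.001, -0.0]
force: [-1.8, 3.0, 6.7]
opening: 0.163
grasp_force: 83.0
time: 3.73
ee_pos: [0.4953, 0.2131, 0.1812]
tcp_rot: [0.969, 0.249, 0.001, -0.0]
force: [-3.0, 2.6, 9.0]
opening: 0.164
grasp_force: 83.3
```

```bash
python3 -m pendant '0 0 -0.8 0 0 0 10;0 0 0 0 0 3 10;0 0 0 0 0 5 10;0 0 0 0 0 5 10;0 0 0 0 0 5 10;0 0 0 0 0 5 10' 80
python3 -c "
from bench import r;o=r.get_obs();print(o['ft_torque'],o['qpos'])"
```

```text
time: 4.23
ee_pos: [0.4956, 0.2133, 0.1807]
tcp_rot: [0.899, 0.439, 0.002, 0.0]
force: [-2.9, 2.6, 10.2]
opening: 0.166
grasp_force: 83.5
[ 0.56543313  0.4346704  -0.13769823] [2.59748184e-01 5.57445145e-02 1.80638354e+00 6.92308618e-04
 1.27571941e+00 9.22425082e-01]
```

Torque is low, so the cap is turning. I'll continue to about 58°, then ease up.

```bash
python3 -m pendant '0 0 0 0 0 6 10;0 0 0 0 0 6 10;0 0 0 0 0 6 10;0 0 0 0 0 6 10;0 0 0 0 0 6 10;0 0 0 0 0 5 10;0 0 0 0 0 0 10;0 0 0 0 0 0 10' 80
python3 -c "
from bench import r;o=r.get_obs();print(o['ft_torque'],o['qpos'])"
python3 -m pendant '0 0 2 0 0 0 10;0 0 2 0 0 0 10;0 0 2 0 0 0 10;0 0 2 0 0 0 10;0 0 2 0 0 0 10;0 0 2 0 0 0 10;0 0 0 0 0 0 10;0 0 0 0 0 0 10' 80
```

```text
time: 4.9
ee_pos: [0.4948, 0.2139, 0.1804]
tcp_rot: [0.726, 0.687, 0.001, -0.0]
force: [-5.0, 4.8, 9.2]
opening: 0.165
grasp_force: 83.5
[0.83729211 0.79645388 0.13720014] [0.26052461 0.05579792 1.80685596 0.00207869 1.27670075 0.31509936]
time: 5.57
ee_pos: [0.4941, 0.2129, 0.1907]
tcp_rot: [0.727, 0.687, 0.0, -0.0]
force: [-3.0, 5.2, 5.3]
opening: 0.165
grasp_force: 82.8
```

```bash
python3 -m pendant '0 0 3 0 0 0 10;0 0 3 0 0 0 10;0 0 3 0 0 0 10;0 0 3 0 0 0 10;0 0 0 0 0 0 10' 80
python3 -m pendant '0 0 5 0 0 0 10;0 0 5 0 0 0 10;0 0 10 0 0 0 10;0 0 15 0 0 0 10;0 0 15 0 0 0 10;0 0 10 0 0 0 10;0 0 0 0 0 0 10;0 0 0 0 0 0 10' 80
python3 - <<'E'
from h import *
import cv2
cv2.imwrite("pics/scene2.png",cv2.resize(r.get_image("scene")[80:320,200:440,::-1],(600,600)))
E
```

```text
time: 5.98
ee_pos: [0.4944, 0.2128, 0.2022]
tcp_rot: [0.727, 0.687, 0.0, -0.0]
force: [-0.8, 3.2, 0.9]
opening: 0.162
grasp_force: 82.1
time: 6.65
ee_pos: [0.4948, 0.2125, 0.2633]
tcp_rot: [0.727, 0.687, 0.001, 0.001]
force: [0.3, 0.1, -0.8]
opening: 0.162
grasp_force: 81.9
```

View pics/scene2.png

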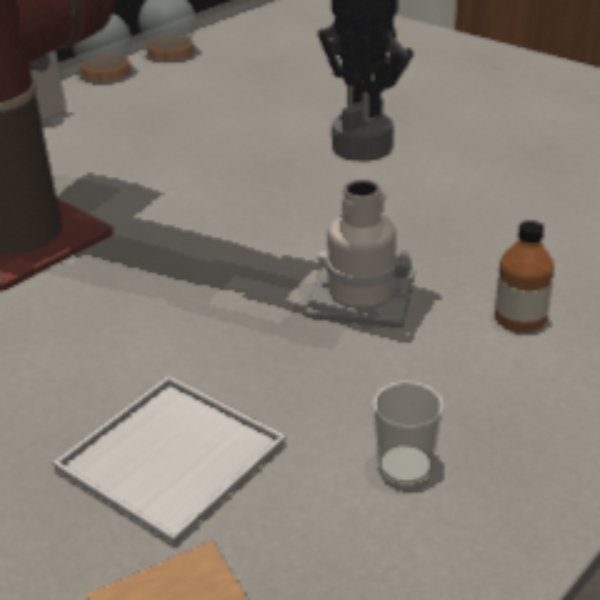

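The cap is in the gripper above the open bottle mouth, and the tray is empty. I'll carry it to the tray centre at about (0.5315,−0.163).

```bash
python3 -m pendant '1 -15 2 0 0 0 10;3 -30 0 0 0 0 10;3 -33 0 0 0 0 10;3 -33 0 0 0 0 10;3 -33 0 0 0 0 10;3 -33 0 0 0 0 10;3 -33 0 0 0 0 10;3 -33 0 0 0 0 10;3 -33 0 0 0 0 10;3 -33 0 0 0 0 10;3 -33 0 0 0 0 10;4 -25 0 0 0 0 10' 80
python3 -m pendant '2 -8 -20 0 0 0 10;0 0 -35 0 0 0 10;0 0 -35 0 0 0 10;0 0 -35 0 0 0 10;0 0 -35 0 0 0 10;0 0 -25 0 0 0 10;0 0 -15 0 0 0 10;0 0 0 0 0 0 10;0 0 0 0 0 0 10' 80
```

```text
time: 7.7
ee_pos: [0.5283, -0.1567, 0.2631]
tcp_rot: [0.727, 0.687, -0.001, -0.001]
force: [0.0, -0.4, -0.9]
opening: 0.167
grasp_force: 81.9
time: 8.45
ee_pos: [0.5298, -0.1617, 0.0628]
tcp_rot: [0.727, 0.687, -0.001, -0.002]
force: [-0.2, 0.3, -0.8]
opening: 0.166
grasp_force: 82.0
```

Run:
```python
from h import *
import cv2
print(r.get_obs()['force'])
cv2.imwrite("pics/scene3.png",cv2.resize(r.get_image("scene")[200:320,200:340,::-1],(700,600)))
```

```text
[-0.17986694  0.3416233  -0.81429768]
```

View pics/scene3.png

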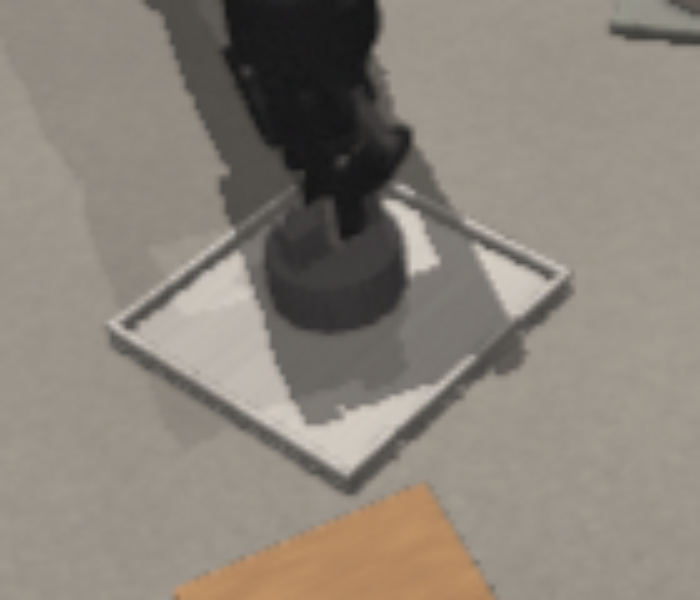

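The cap hangs level over the tray, about 18 mm above the floor. I'll lower it in small steps until it touches.

```bash
python3 -m pendant '0 0 -5 0 0 0 10;0 0 -5 0 0 0 10;0 0 -2 0 0 0 10;0 0 -1.5 0 0 0 10;0 0 0 0 0 0 10;0 0 0 0 0 0 10' 80
python3 -m pendant '0 0 -1.5 0 0 0 10;0 0 -1 0 0 0 10;0 0 0 0 0 0 10' 80
```

```text
time: 9.0
ee_pos: [0.5314, -0.1623, 0.0512]
tcp_rot: [0.727, 0.687, 0.0, 0.0]
force: [0.2, 0.2, -0.9]
opening: 0.17
grasp_force: 82.0
time: 9.25
ee_pos: [0.5312, -0.1623, 0.0483]
tcp_rot: [0.727, 0.687, -0.0, -0.0]
force: [0.3, 0.7, -1.0]
opening: 0.164
grasp_force: 82.0
```

```bash
python3 -m pendant '0 0 -1 0 0 0 10;0 0 -1 0 0 0 10;0 0 0 0 0 0 10' 80
python3 -m pendant '0 0 -0.8 0 0 0 10;0 0 -0.8 0 0 0 10;0 0 0 0 0 0 10' 80
```

```text
time: 9.5
ee_pos: [0.5311, -0.1622, 0.0462]
tcp_rot: [0.727, 0.687, -0.0, -0.0]
force: [0.2, -0.4, -1.2]
opening: 0.168
grasp_force: 82.0
time: 9.75
ee_pos: [0.5314, -0.1624, 0.0452]
tcp_rot: [0.727, 0.687, 0.0, 0.0]
force: [-1.1, -0.2, 1.4]
opening: 0.165
grasp_force: 82.3
```

Contact: the z force went from −1.2 to +1.4 N. I'll settle a little more, then release gently.

```bash
python3 -m pendant '0 0 -0.5 0 0 0 10;0 0 0 0 0 0 10' 30
python3 -m pendant '0 0 0 0 0 0 18;0 0 0 0 0 0 22;0 0 0 0 0 0 28;0 0 0 0 0 0 34;0 0 0 0 0 0 40;0 0 0 0 0 0 40;0 0 3 0 0 0 40;0 0 15 0 0 0 40;0 0 25 0 0 0 40;0 0 30 0 0 0 40;0 0 30 0 0 0 40;0 0 20 0 0 0 40'
python3 -m pendant '0 0 20 0 0 0 40;0 0 10 0 0 0 40;0 0 0 0 0 0 40;0 0 0 0 0 0 40'
python3 - <<'E'
from h import *
import cv2
cv2.imwrite("pics/scene4.png",cv2.resize(r.get_image("scene")[80:400,180:460,::-1],(525,600)))
E
```

```text
time: 9.92
ee_pos: [0.5315, -0.1625, 0.0451]
tcp_rot: [0.727, 0.687, -0.0, 0.0]
force: [-3.0, 0.7, 5.1]
opening: 0.161
grasp_force: 82.9
time: 10.92
ee_pos: [0.5323, -0.1627, 0.1708]
tcp_rot: [0.727, 0.687, 0.001, 0.002]
force: [1.0, -0.2, -0.2]
opening: 0.465
grasp_force: 0.0
time: 11.25
ee_pos: [0.5313, -0.1623, 0.1973]
tcp_rot: [0.727, 0.687, 0.0, 0.0]
force: [-0.5, -0.5, -0.2]
opening: 0.465
grasp_force: 0.0
```

View pics/scene4.png

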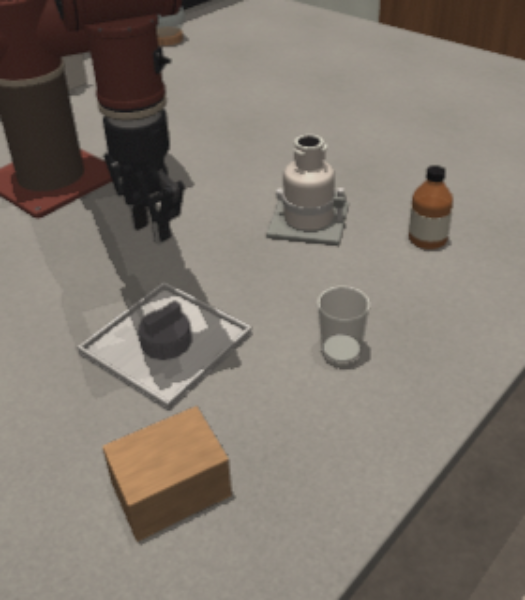

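The cap stands flat in the tray with its wing up at (165,330). The bottle is open, and the beaker, amber bottle and carton haven't moved.

```bash
python3 -c "
from bench import r;print(r.sign_off())"
```

```text
the job is handed in; nothing more can be done
None
```

The bottle is open and its cap stands wing up in the steel tray, released; the beaker, amber bottle and carton were left alone, and I handed the job in at about 11.3 s of the 48 s allowed.

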